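# Prop a pipe level in the tack-welding jig

### The arm

A 6-joint arm with a two-finger parallel gripper is mounted at the origin on the work surface. World frame = base frame: x ahead of the robot, y to its left, z up, the work surface at z = 0. Lengths are in m, angles in rad, forces in N, time in s.
With the tool pointing down it reaches from about 0.35 to 0.775 m from the base axis. Payload 7.3 kg.
Tool frame: the origin (TCP) lies between the finger pads; the fingertips stand 14 mm ahead of it and the grasp point (between the pads) lies 5 mm behind it; z points along the fingers, y is the direction in which the jaws open and shut (so a half turn about z gives the same grasp; the last joint's range is limited). The gripper opens to 92 mm and grips with 3 to 60 N. Pads are 19 mm wide; open, the fingers measure 130 mm over their backs; the gripper's body (75 mm by 190 mm) begins 47 mm behind the grasp point.
Start: joints at [-1.261, 0.342, 1.524, -0, 1.275, -0.146], TCP at [0.231, -0.471, 0.241] pointing down, gripper open.
Joint ranges: [-2.53, 2.53], [-0.77, 2.02], [0.04, 2.7], [-1, 4.14], [0.28, 2.66], [-3.11, 3.11]. Speed limits (rad/s): [2.57, 2.57, 3.14, 3.14, 3.14, 3.14].

### API

Orientations are given as [roll, pitch, yaw] about the fixed x, y, z axes, in that order (R = Rz(yaw) Ry(pitch) Rx(roll)).
In Python, from bench import robot gives the robot as it stands.
- The arm moves only by the tool apply_moves, never from a script. Its arguments are lists of equal length, an entry for each row: "hand": the closure, from 0 (fully open) to 1 (shut); "slide": the shift along the tool's x, y, z in cm, a list of three; "spin": the turn about the tool's z in degrees. In form: {"hand": [hand, ...], "slide": [[dx, dy, dz], ...], "spin": [spin, ...]}. A call has 1 to 10 rows; each row shifts and turns the pose as measured when the row begins, along the tool's axes as they then stand; what a row does not reach is not made up. A row lasts 1/10 s, in which the tool goes at most 50 mm and 8.59 degrees, less where a joint would pass 70% of its speed; a pose out of reach is approached as far as the arm can. A call with a gripper value outside its range is refused whole. The fingers move at their own pace and stop on an object; "squeeze" is the grip in N (left out, the last holds). Time passes only in rows, so rows that do not move let the fingers close. It gives the time, the measured TCP pose, the force and the opening at its end, in the units of the state.
- robot.get_state(): the state, without advancing time (a new reading comes with each control period).
- robot.capture(name): name is "scene" or "top" or "wrist"; returns the picture (420x560x3 uint8, blue, green, red); there is no depth.
- robot.camera_info(name): a dict with "fovy" (degrees; the focal length in pixels is half the picture's height over the tangent of half this angle, whatever the lens; pixels are square), "cx", "cy" (the principal point, pixels), "R" (3x3) and "t" (3): a world point X has camera coordinates R X + t. Camera axes: x right, y down, z forward; pixel columns grow to the right and rows downward; lengths in m; the calibration is good to about 2 mm. A picture is of the moment at which its call begins: read the wrist's pose just before it. camera_info takes no time and is no camera call; for the wrist camera it gives the pose at the moment of the call.
- robot.hand_in(): hands the job in, once; it reports no verdict.
Trained networks look in the newest picture that a camera, given by its name, has taken for a name from the list of things; names that differ only in an ending like _2 or _b are one class to them, and where a whole thing is asked for, a point or a joint stands for the part that bears it (a point fixed in the world has none). Each returns a list of dicts, best first, with "p" (0 to 1); they miss things now and then, are a little off and sometimes report something else, mostly with a low value. They report only what shows in the picture. A call takes as long as a camera call. They do not tell look-alikes from the thing itself.
- robot.find_in(camera, label): "xy" ([column, row] in pixels, amid what is visible of it).
- robot.outline_of(camera, label): "region" (420x560 bool, what is visible of it) and "xy" ([column, row] in pixels, amid what is visible of it).
The state is a dict: "time": time; "joint_pos": joint angles; "joint_velocities": joint speeds; "joint_torque": joint torques, N m; "tool_pos": TCP position; "eef_rot": TCP orientation; "wrist_force": force on the tool from outside, world axes, zero at the start; "moment": the same for the moment, N m; "finger_gap": opening from 0.0 (shut) to 1.0 (fully open).
Only numpy, scipy, OpenCV 4.12 (cv2) and the standard library are available. Lean on these libraries where they do the work, as an engineer would, in place of code of your own. Each camera call takes 0.05 s, during which the arm holds its last target. There are 200 camera calls.

### The job

Set the ratchet stand down into the locating frame of the jig, column in line with the fixed saddle, then take hold of its head and raise the column exactly four clicks of the pawl, and let it rest on that notch. Lay the pipe level in the stand's vee and the saddle's vee, about equally far over each end, let go of it, and then swing the keeper arm down over it until it is fully closed. Leave the spray can, hammer and wrench where they are.

Things in the scene. Friction and masses are not known exactly. Their poses are not given: they have to be found in the camera images.
- stand: Loose ratchet stand, 0.86 kg. Origin: underside, beneath the column axis; z up. Base plate 170 x 90 x 10 mm, x = -35 to +135 mm, y = +-45 mm. At the origin a sleeve, 86 mm tall, 24 mm wide in y, x = -18 to +12 mm, with a pawl housing and brass pawl knob on its -x side out to x = -46 mm; the column slides up out of it. Ballast block 30 mm high at x = 92 to 132 mm.
- stand_grip (a point): Grip point of the stand's carrying fin, at stand x = +62 mm, 113 mm above the underside; axes as stand. The fin is a flat steel upright, 30 mm along x, 12 mm thick along y (pinch along y), its top 12 mm above this point; the stand balances under it. Carry the stand by the fin only: pulling on the head would raise the column.
- head (a point): Grip point on the column's head, moves with the column; axes as stand; 116 mm above the stand's underside with the column down. The head, 30 mm along y (pinch its flat faces along y), is a block 44 mm along x from 16 mm below this point to 10 mm above, topped by a vee 62 mm across, to 30 mm above. Below, the bare column is 16 mm square; the sleeve's top is 30 mm below this point when down.
- vee (a point): Axis of a pipe lying in the head's vee (pipe runs along the stand's y), 34 mm above head.
- column (a joint): Column height in m: 0 = fully down (its start), up to 0.080. Notches every 14 mm: a spring pawl clicks in as each is passed and holds the column there. The pull to raise it, about 2 N, swells to about 4 N and falls off sharply at each click. Let go between notches, it drops to the last one passed; it cannot be lowered past a notch. Four clicks = 0.056.
- fixture: Fixed aluminium jig plate, 225 x 340 x 8 mm. Origin on the bench below the middle of the pipe's final place; y along the pipe's final axis, from the stand's place (-y) to the fixed saddle (+y); z up. Locating frame: strips 8 mm wide, 8 mm above the plate, inside 178 x 98 mm (4 mm free round the stand's base), x = -39 to +139 mm, y = -149 to -51 mm.
- station (a point): Point on the top of the jig plate (8 mm above the bench) where the stand's origin belongs, inside the frame, the stand's axes parallel to the fixture's (fin and ballast on the +x side).
- saddle_axis (a point): Axis of a pipe lying in the fixed saddle's vee, 214 mm above the bench, at fixture y = +100 mm. The saddle vee is 34 mm wide along y and 63 mm across. Same height as the stand's vee at four clicks.
- seat_mid (a point): Where the pipe's centre belongs, axis along the fixture's y: midway between the stand's vee and the saddle's, 214 mm above the bench.
- keeper_hinge (a point): Hinge axis of the keeper arm (axis along the fixture's y) on a post 46 mm on the +x side of the saddle's pipe axis, 25.5 mm above that axis.
- keeper_tip (a point): Middle of the cross bar at the keeper arm's free end, 66 mm from the hinge; the arm is a flat steel bar 18 mm wide, 8 mm thick, the cross bar 10 mm thick and 44 mm long along the fixture's y.
- keeper (a joint): Keeper arm angle in rad: 0 = closed, level, lying across the pipe's top towards -x of the fixture; pi/2 = straight up; up to 2.0 leaning to +x. Starts open at 1.45 to 1.9. Stiff hinge: stays where it is left, turned by about 1 to 2 N at the tip.
- pipe: Loose steel pipe, 42 mm outside diameter, 260 mm long, about 0.55 kg; origin at its centre, y along its axis. Starts lying on a wooden cradle.
- cradle: Fixed wooden pipe cradle, base 90 x 200 x 10 mm, with two vee blocks 24 mm wide at 80 mm either side of its centre; holds the pipe with its axis 48 mm above the bench along the cradle's y; the middle 130 mm of the pipe is free to grip.
- spray_can: Bystander: white can, 52 mm diameter, 160 mm tall, standing beyond the jig; origin at its foot.
- hammer: Bystander: hammer lying beyond the pipe's cradle.
- wrench: Bystander: wrench lying beyond the stand's start.
Mind the look-alikes: they are no part of the job. Leave any blue or pink look-alike of the stand alone.

How it is judged:
On the way, in this order (a step that is already met when the one before it is completed fails the run):
1. the stand rests in the locating frame, released, its column still down (horizontal distance between stand and station below 0.009 m and height (world z) of stand below 0.011 m and angle between the y axis of stand and the y axis of fixture, either way round below 0.12 rad and value of joint column below 0.007 m and contact force between stand and the fingers below 0.3 N), for 0.2 s.
2. the column rests four clicks up, released (value of joint column between 0.0535 and 0.0585 m and contact force between stand and the fingers below 0.3 N), for 0.2 s.
3. the pipe lies level in both vees, released, the keeper still open (distance between pipe and seat_mid below 0.025 m and x of pipe in the frame of fixture between -0.005 and 0.005 m and z of pipe in the frame of fixture between 0.21 and 0.218 m and value of joint keeper above 0.6 rad and contact force between pipe and the fingers below 0.3 N), for 0.2 s.
At the end, for the whole second after the job is handed in: Stand flat in the frame (within 9 mm, 0.12 rad), column on the fourth notch (53.5 to 58.5 mm); pipe at rest in both vees, centre within 25 mm, axis within 5 mm sideways and 4 mm in height, level within 2 degrees, lined up within 0.04 rad; keeper closed to 0.12 rad (horizontal distance between stand and station below 0.009 m and height (world z) of stand below 0.011 m and angle between the y axis of stand and the y axis of fixture, either way round below 0.12 rad and angle between stand's own z axis and vertical below 0.04 rad and value of joint column between 0.0535 and 0.0585 m and distance between pipe and seat_mid below 0.025 m and x of pipe in the frame of fixture between -0.005 and 0.005 m and z of pipe in the frame of fixture between 0.21 and 0.218 m and angle between pipe's own y axis and vertical between 1.535 and 1.607 rad and angle between the y axis of pipe and the y axis of fixture, either way round below 0.04 rad and value of joint keeper below 0.12 rad and linear speed of each of pipe, stand below 0.02 m/s); the robot touches nothing.
It fails at once if a bystander is moved by more than 30 mm (distance of any of spray_can, hammer, wrench from where it was at the start of the episode above 0.03 m).
It also fails if it takes over 72 s, if anything falls off the work surface, if the arm or the gripper's body presses on something with over 40 N, if the wrist force passes 120 N, or if a joint passes its speed limit or range.

## Working session

There is one attempt and no reset: what is moved stays moved. The work goes in short steps, Python scripts to look and compute and a tool call to move; the robot and the scene stay as the last step left them, time stands still between calls to the robot, and variables do not carry over. Pictures are saved under pics/ and viewed, about 8 in all and at most 12, crops included, and the job is handed in when it is done.

Besides the shell and the picture viewer there is one more tool, called after "Call:" as a command line: name --pt "numbers of a row" for each row, then --argument value for the rest. apply_moves: Moves the arm, as the interface text tells. Its arguments: {"type":"object","properties":{"hand":{"type":"array","items":{"type":"number"}},"slide":{"type":"array","items":{"type":"array","items":{"type":"number"}}},"spin":{"type":"array","items":{"type":"number"}},"squeeze":{"type":"number"}},"required":["hand","slide","spin"]}

```bash
mkdir -p pics; ls; python3 - <<'E'
from bench import robot
import cv2,numpy as np
for c in ["scene","top"]:
    im=robot.capture(c); cv2.imwrite(f"pics/{c}0.png",im)
    i=robot.camera_info(c); print(c,i)
    for l in ["stand","stand_grip","head","fixture","keeper_tip","pipe","cradle","spray_can","hammer","wrench"]:
        try: print(l,[(np.round(d["xy"]).tolist(),round(d["p"],2)) for d in robot.find_in(c,l)[:4]])
        except Exception as e: print(l,e)
s=robot.get_state();print(s)
E
```

```text
pics
scene {'fovy': 42.615022122185025, 'cx': 280.67918082160907, 'cy': 213.43852265419048, 'R': array([[-0.88668847,  0.46200829,  0.01821813],
       [ 0.25651353,  0.52431981, -0.81196647],
       [-0.38468737, -0.7152881 , -0.58341971]]), 't': array([0.54588171, 0.0316927 , 1.93566182])}
stand [([314.0, 191.0], 0.94), ([261.0, 206.0], 0.8), ([196.0, 200.0], 0.77)]
stand_grip [([191.0, 197.0], 0.95), ([261.0, 208.0], 0.85), ([311.0, 190.0], 0.77), ([207.0, 248.0], 0.55)]
head [([308.0, 164.0], 0.64), ([182.0, 173.0], 0.57), ([274.0, 184.0], 0.46)]
fixture [([291.0, 267.0], 0.92), ([224.0, 262.0], 0.33)]
keeper_tip [([308.0, 218.0], 0.42)]
pipe [([366.0, 314.0], 0.79), ([258.0, 208.0], 0.17)]
cradle [([371.0, 332.0], 0.82)]
spray_can [([223.0, 263.0], 0.77), ([292.0, 270.0], 0.22)]
hammer [([271.0, 353.0], 0.82)]
wrench [([209.0, 249.0], 0.64)]
top {'fovy': 46.64610082808558, 'cx': 278.2955684034655, 'cy': 219.51068486878475, 'R': array([[ 0.00202673, -0.9999945 ,  0.00262601],
       [-0.99395158, -0.00230281, -0.10979501],
       [ 0.10980045, -0.0023876 , -0.99395078]]), 't': ar
[... 633 characters left out ...]

{'time': 1.1, 'joint_pos': array([-1.26097291e+00,  3.41968595e-01,  1.52410758e+00, -3.05921373e-06,
        1.27539913e+00, -1.45967266e-01]), 'joint_velocities': array([ 1.42097602e-03,  6.70626143e-04, -1.15815553e-03, -6.26701778e-04,
        3.22629084e-05,  4.22112865e-04]), 'joint_torque': array([ 7.02586458e-04, -4.31143248e+01, -2.44481725e+01,  7.17323064e-02,
        4.81613958e-02, -2.23688502e-06]), 'tool_pos': array([ 0.23112938, -0.47140078,  0.24075417]), 'eef_rot': array([3.14147698e+00, 1.99633368e-05, 4.55791570e-01]), 'wrist_force': array([ 0.0219104 , -0.41171079,  0.24918441]), 'moment': array([-0.01808408, -0.03180907,  0.00347641]), 'finger_gap': 1.0013534895147873}
```

View stacked.

```bash
python3 - <<'E'
import cv2,numpy as np
t=cv2.imread("pics/top0.png"); s=cv2.imread("pics/scene0.png")
cv2.imwrite("pics/v1.png",cv2.resize(t[90:390,90:490],(800,600),interpolation=cv2.INTER_CUBIC))
cv2.imwrite("pics/v2.png",cv2.resize(s[110:410,100:500],(800,600),interpolation=cv2.INTER_CUBIC))
E
```

```text
(no output)
```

View pics/v1.png

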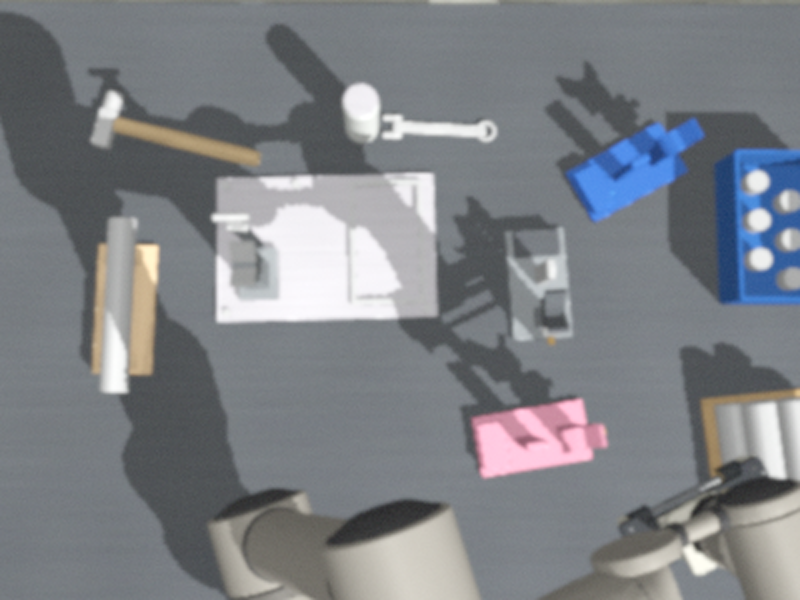

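View pics/v2.png

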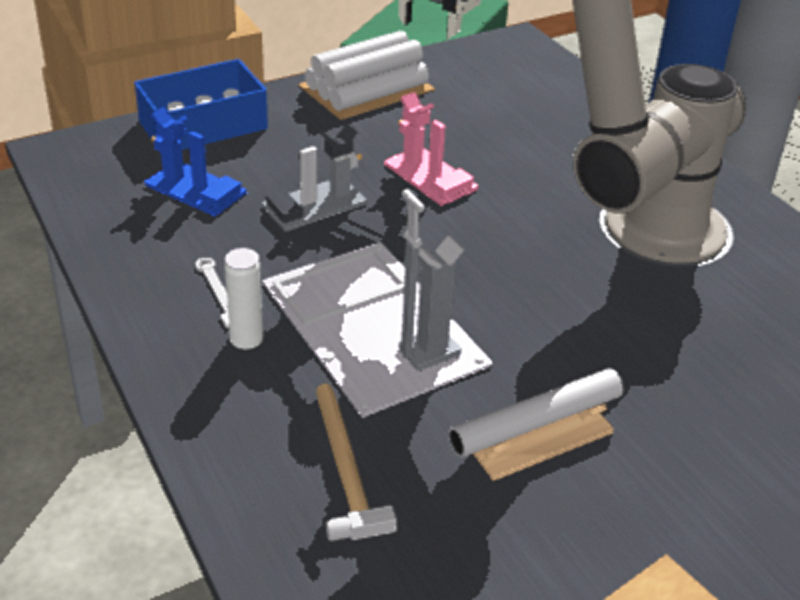

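Top view (v1, 2x crop from 90,90): the real stand is the grey one at top-image px (360,232), with column and brass knob at the bottom and fin at (364,224). The look-alikes are blue (406,175) and pink (358,307), so grey fits. The jig is at (254,214), with its frame on the right (−y) and saddle on the left. The pipe is at (149,243). The blue bin, the pipe rack, and the can, wrench and hammer are clear of the work.

```bash
cat > h.py <<'E'
from bench import robot
import numpy as np, cv2
from scipy.spatial.transform import Rotation as Ro
def K(i,h=420):
    f=h/2/np.tan(np.radians(i["fovy"])/2); return np.array([[f,0,i["cx"]],[0,f,i["cy"]],[0,0,1]])
def ray(i,px,z):
    px=np.atleast_2d(px).astype(float); d=np.c_[px,np.ones(len(px))]@np.linalg.inv(K(i)).T@i["R"]
    c=-np.array(i["R"]).T@i["t"]; return c+d*((z-c[2])/d[:,2])[:,None]
def proj(i,X):
    q=(np.atleast_2d(X)@np.array(i["R"]).T+i["t"])@K(i).T; return q[:,:2]/q[:,2:]
def tool():
    s=robot.get_state(); return s["tool_pos"],Ro.from_euler("xyz",s["eef_rot"]).as_matrix()
def snap(c,name):
    i=robot.camera_info(c); im=robot.capture(c); cv2.imwrite(f"pics/{name}.png",im); np.save(f"pics/{name}.npy",i,allow_pickle=True); return i,im
def load(name): return np.load(f"pics/{name}.npy",allow_pickle=True).item(),cv2.imread(f"pics/{name}.png")
def go(target,yaw=None):
    "cm slide in tool axes to reach target and spin degrees (tool down)"
    p,R=tool(); d=R.T@(np.array(target)-p)*100; y=np.degrees(np.arctan2(R[1,0],R[0,0]))
    sp=None if yaw is None else -((yaw-y+90)%180-90)
    return np.round(d,2),sp
E
python3 - <<'E'
from h import *
i=robot.camera_info("top")
v=lambda l:np.array(l)/2+90
b=ray(i,v([(507,232),(563,228),(572,335),(512,340)]),.01);print("standbase\n",b.round(3),b.mean(0))
e=[b[0]-b[3],b[1]-b[2]];print([np.linalg.norm(x) for x in e],np.degrees([np.arctan2(x[1],x[0]) for x in e]))
print("fin",ray(i,v([(548,268)]),.125), "head",ray(i,v([(553,303)]),.135))
b=ray(i,v([(216,178),(435,172),(438,318),(217,322)]),.008);print("plate\n",b.round(3),b.mean(0))
print("frame inner",ray(i,v([(352,228),(413,183),(352,298)]),.016).round(3))
b=ray(i,v([(123,218),(114,392)]),.06);print("pipe\n",b,b.mean(0))
for z in (.0,):print(z,"cradle",ray(i,v([(99,243),(159,245),(154,375),(92,374)]),.01).round(3))
w=robot.camera_info("wrist");p,R=tool();c=-w["R"].T@w["t"];print("cam in tool",R.T@(c-p),"axes",(w["R"]@R).round(3),w["fovy"],w["cx"],w["cy"])
E
```

```text
standbase
 [[ 0.62  -0.288  0.01 ]
 [ 0.626 -0.375  0.01 ]
 [ 0.459 -0.386  0.01 ]
 [ 0.451 -0.293  0.01 ]] [ 0.53904009 -0.33560451  0.01      ]
[np.float64(0.168221925001773), np.float64(0.16710145350451647)] [1.90252477 3.68292075]
fin [[ 0.55146458 -0.33017102  0.125     ]] head [[ 0.50048318 -0.33462015  0.135     ]]
plate
 [[ 0.704  0.169  0.008]
 [ 0.715 -0.176  0.008]
 [ 0.485 -0.179  0.008]
 [ 0.478  0.162  0.008]] [ 0.59564153 -0.00604432  0.008     ]
frame inner [[ 0.624 -0.046  0.016]
 [ 0.696 -0.141  0.016]
 [ 0.515 -0.046  0.016]]
pipe
 [[0.63251179 0.29918931 0.06      ]
 [0.37197468 0.30454254 0.06      ]] [0.50224323 0.30186593 0.06      ]
0.0 cradle [[0.601 0.348 0.01 ]
 [0.598 0.255 0.01 ]
 [0.397 0.257 0.01 ]
 [0.398 0.352 0.01 ]]
cam in tool [ 0.06576949 -0.00057329 -0.14333883] axes [[ 0.     1.    -0.   ]
 [-0.97   0.    -0.245]
 [-0.245  0.     0.97 ]] 68.18371482592508 281.3865542796801 208.5651485142398
```

Call:
apply_moves --hand '[0,0,0,0,0,0,0,0,0,0]' --pt "0 0 -4" --pt "0 0 -4" --pt "0 0 -2" --pt "4 -1.8 0" --pt "4 -1.8 0" --pt "4 -1.8 0" --pt "4 -1.8 0" --pt "4 -1.8 0" --pt "4 -1.8 0" --pt "4 -1.8 0" --spin '[7.7,7.7,7.7,0,0,0,0,0,0,0]'

```text
time: 2.1
tool_pos: [0.5118, -0.3349, 0.3453]
eef_rot: [3.14, -0.0, 0.023]
wrist_force: [0.8, -0.6, -0.0]
finger_gap: 0.998
```

```bash
python3 - <<'E'
from h import *
i,im=snap("wrist","w1"); print(tool()[0],robot.get_state()["eef_rot"],robot.get_state()["time"],robot.get_state()["joint_pos"].round(2))
for l in ["stand","stand_grip","head","fixture"]: print(l,[(np.round(d["xy"]).tolist(),round(d["p"],2)) for d in robot.find_in("wrist",l)[:3]])
E
```

```text
[ 0.51700786 -0.33095946  0.34428947] [-3.14031249 -0.00319128  0.02842616] 2.15 [-0.7   0.47  1.05  0.    1.62  0.85]
stand [([272.0, 302.0], 0.97), ([383.0, 36.0], 0.9), ([284.0, 158.0], 0.76)]
stand_grip [([280.0, 158.0], 0.82), ([379.0, 35.0], 0.78), ([271.0, 302.0], 0.7)]
head [([284.0, 207.0], 0.78), ([309.0, 312.0], 0.54)]
fixture [([88.0, 110.0], 0.9)]
```

View pics/w1.png

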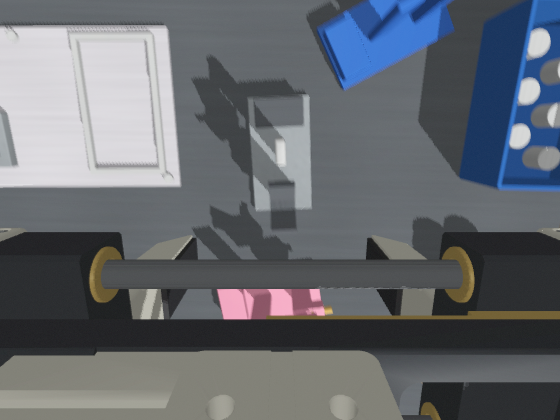

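The wrist view shows the grey stand base at (250–311, 93–210), with the fin at (280,153). The jig frame is at (68–178, 30–165) on the left. The pink and blue copies are separate from it. I'll take one enlarged crop to confirm and measure.

```bash
python3 - <<'E'
from h import *
i,im=load("w1"); c=cv2.resize(im[10:230,55:345],None,fx=2.7,fy=2.7,interpolation=cv2.INTER_CUBIC); cv2.imwrite("pics/v4.png",c)
E
```

```text
(no output)
```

View pics/v4.png

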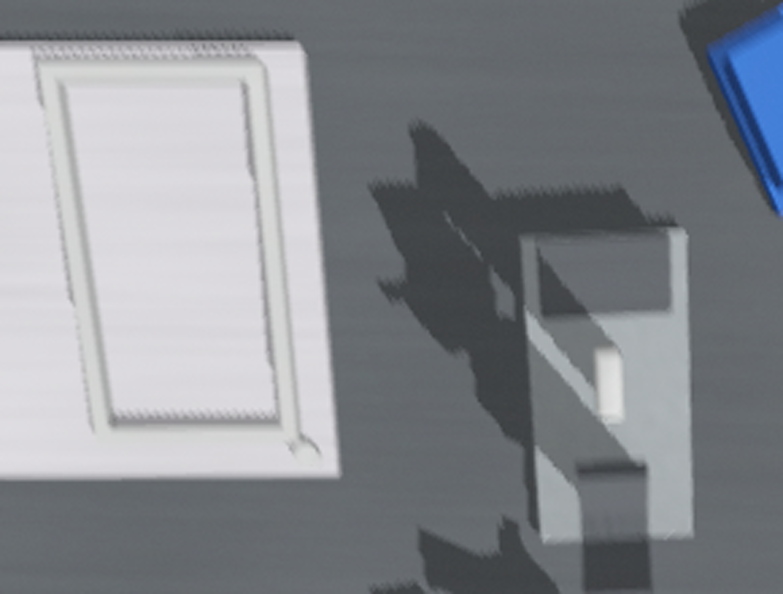

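Crop v4 confirms the grey stand: ballast block at the top, light fin at (609,385), dark vee head below. The frame's inner corners are about (62,82), (247,80), (280,422) and (108,425) in the crop.

```bash
cat >> h.py <<'E'
def fit(P,L):
    "2D rigid fit local L -> world P: yaw deg, origin, residual"
    P=np.array(P)[:,:2];L=np.array(L,float);a=P-P.mean(0);b=L-L.mean(0)
    y=np.arctan2((b[:,0]*a[:,1]-b[:,1]*a[:,0]).sum(),(a*b).sum());R=np.array([[np.cos(y),-np.sin(y)],[np.sin(y),np.cos(y)]])
    o=P.mean(0)-R@L.mean(0);return np.degrees(y),o,R,(P-o-L@R.T).round(4)
E
python3 - <<'E'
from h import *
i,im=load("w1"); v=lambda l:np.array(l)/2.7+[55,10]-.3
b=ray(i,v([(521,235),(685,229),(693,537),(541,543)]),.01)
y,o,R,r=fit(b,[(.135,.045),(.135,-.045),(-.035,-.045),(-.035,.045)]);print("stand",y,o,"fin",o+R@[.062,0]);print(r)
print("fin direct",ray(i,v([(609,383)]),.125))
b=ray(i,v([(62,82),(247,80),(280,422),(108,425)]),.016);
y,o,R,r=fit(b,[(.139,-.051),(.139,-.149),(-.039,-.149),(-.039,-.051)]);print("fix",y,o,"station",o+R@[0,-.1]);print(r)
b=ray(i,v([(305,42),(340,477)]),.008);print("plate corners",b,R.T@(b[:,:2]-o).T)
print(go([.551,-.334,.113]),robot.get_state()["tool_pos"])
E
```

```text
stand 3.8473326300023825 [ 0.49067086 -0.33664055] fin [ 0.55253114 -0.33248047]
[[ 0.0013 -0.0005]
 [ 0.0004  0.0009]
 [-0.001  -0.0001]
 [-0.0007 -0.0003]]
fin direct [[ 0.55349541 -0.33244341  0.125     ]]
fix 1.2497664833504771 [0.55364618 0.00061593] station [ 0.55582726 -0.09936028]
[[-0.0022 -0.0022]
 [-0.0012  0.0013]
 [ 0.0026  0.0011]
 [ 0.0008 -0.0002]]
plate corners [[ 0.71516806 -0.17213718  0.008     ]
 [ 0.48844519 -0.17747713  0.008     ]] [[ 0.15771557 -0.06906984]
 [-0.17623495 -0.17662862]]
(array([ 4.12, -0.15, 23.18]), None) [ 0.50999739 -0.33609031  0.34487338]
```

Call:
apply_moves --hand '[0,0,0,0,0,0,0]' --pt "4.2 -0.2 2" --pt "0 0 3" --pt "0 0 3" --pt "0 0 3" --pt "0 0 2" --pt "0 0 1" --pt "0 0 0" --spin '[-2.2,0,0,0,0,0,0]'

```text
time: 3.05
tool_pos: [0.5454, -0.3428, 0.2032]
eef_rot: [3.135, -0.001, 0.049]
wrist_force: [-0.1, -0.5, 0.5]
finger_gap: 0.994
```

```bash
python3 - <<'E'
from h import *
i,im=snap("wrist","w2"); print(robot.get_state()["tool_pos"],robot.get_state()["eef_rot"])
print(go([.553,-.3325,.108],3.8))
# predicted fin top corners
o=np.array([.553,-.3325]);y=np.radians(3.8);R=np.array([[np.cos(y),-np.sin(y)],[np.sin(y),np.cos(y)]])
q=proj(i,[[*(o+R@[a,b]),.125] for a,b in ((-.015,-.006),(-.015,.006),(.015,.006),(.015,-.006))]);print(q)
cv2.polylines(im,[np.round(q*16).astype(int)],True,(0,0,255),1,cv2.LINE_AA,4)
cv2.imwrite("pics/v5.png",cv2.resize(im[40:340,80:480],(800,600)))
E
```

```text
[ 0.54574023 -0.34313606  0.20427317] [ 3.13393941e+00 -2.09741754e-03  4.88080190e-02]
(array([ 0.76, -1.1 ,  9.62]), np.float64(-1.003506503687973))
[[276.73618286 229.93557896]
 [260.72260382 230.23551275]
 [259.3307219  190.85196528]
 [275.86427931 190.54717045]]
```

View pics/v5.png

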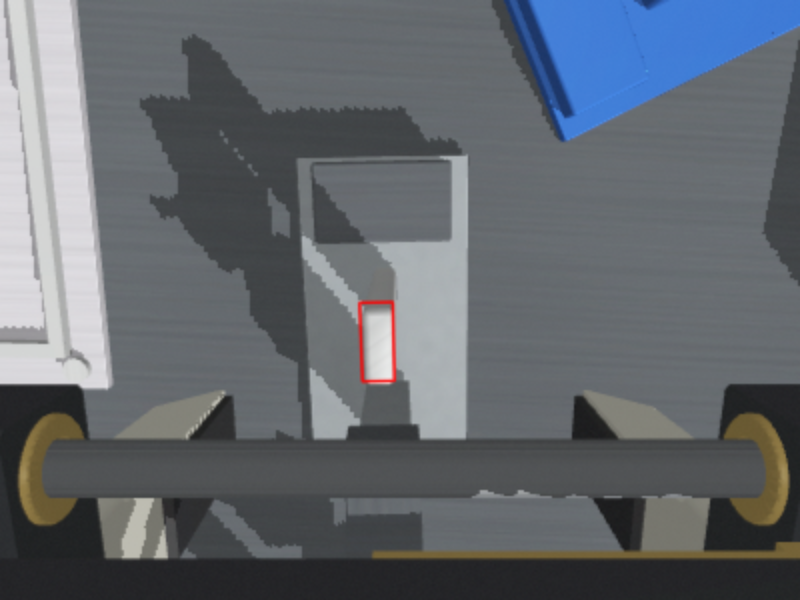

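The predicted fin outline lies on the fin, at crop (360–395, 300–382). The estimate is good.

Call:
apply_moves --hand '[0,0,0,0,0]' --pt "0.8 -1.1 1" --pt "0 0 2" --pt "0 0 2" --pt "0 0 1" --pt "0 0 0" --spin '[-1,0,0,0,0]'

```text
time: 3.6
tool_pos: [0.5574, -0.3319, 0.1481]
eef_rot: [3.127, -0.012, 0.069]
wrist_force: [-0.7, 0.3, 0.4]
finger_gap: 1.0
```

```bash
python3 - <<'E'
from h import *
print(robot.get_state()["tool_pos"],robot.get_state()["eef_rot"]);print(go([.553,-.3325,.108],3.8))
E
```

```text
[ 0.55743063 -0.33194235  0.14812378] [ 3.12650318 -0.01194426  0.06912363]
(array([-0.49, -0.04,  4.01]), np.float64(0.16049242542510456))
```

Call:
apply_moves --hand '[0,0,0,0]' --pt "-0.5 0 2" --pt "0 0 2" --pt "0 0 0" --pt "0 0 0" --spin '[0,0,0,0]'

```text
time: 4.0
tool_pos: [0.5561, -0.3334, 0.1125]
eef_rot: [3.121, -0.019, 0.071]
wrist_force: [-0.3, -0.1, 0.2]
finger_gap: 0.996
```

```bash
python3 - <<'E'
from h import *
s=robot.get_state()
print(s["tool_pos"],s["eef_rot"],s["joint_pos"]);print(go([.553,-.3325,.108],3.8))
E
```

```text
[ 0.55613211 -0.33341699  0.11253335] [ 3.12088648 -0.01873886  0.07132832] [-0.6567604   0.66533285  1.34818465 -0.00335302  1.10031215  0.84438011]
(array([-0.31, -0.12,  0.45]), np.float64(0.28681183031274315))
```

Call:
apply_moves --hand '[0,1,1,1,1,1]' --pt "-0.3 -0.1 0.5" --pt "0 0 0" --pt "0 0 0" --pt "0 0 0" --pt "0 0 0" --pt "0 0 0" --spin '[0,0,0,0,0,0]' --squeeze 40

```text
time: 4.6
tool_pos: [0.5548, -0.3338, 0.1119]
eef_rot: [3.116, -0.024, 0.072]
wrist_force: [-0.4, 0.4, -0.2]
finger_gap: 0.618
```

```bash
python3 - <<'E'
from h import *
s=robot.get_state()
print(s["tool_pos"],s["eef_rot"],s["finger_gap"])
E
```

```text
[ 0.55478111 -0.33378023  0.11187948] [ 3.11616661 -0.02406734  0.07179745] 0.6180949337546993
```

Call:
apply_moves --hand '[1,1,1,1,1,1,1,1]' --pt "-0.1 0 0.3" --pt "0 0 0.2" --pt "0 0 0.1" --pt "0 0 0.1" --pt "0 0 0.1" --pt "0 0 0.1" --pt "0 0 0" --pt "0 0 0" --spin '[0,0,0,0,0,0,0,0]'

```text
time: 5.4
tool_pos: [0.5537, -0.3323, 0.1031]
eef_rot: [3.12, -0.024, 0.071]
wrist_force: [-0.6, 0.2, 0.3]
finger_gap: 0.129
```

```bash
python3 - <<'E'
from h import *
s=robot.get_state()
print(s["tool_pos"],s["eef_rot"],s["finger_gap"],s["joint_velocities"].round(4))
E
```

```text
[ 0.55373011 -0.33232521  0.10305453] [ 3.12029339 -0.02371257  0.07070174] 0.12893866380925484 [ 0.0003 -0.0037  0.0006  0.0049  0.0057  0.0001]
```

Call:
apply_moves --hand '[1,1,1,1,1]' --pt "0 0 -1" --pt "0 0 -2" --pt "0 0 -2" --pt "0 0 -2" --pt "0 0 0" --spin '[0,0,0,0,0]' --squeeze 55

```text
time: 5.9
tool_pos: [0.5485, -0.3293, 0.1686]
eef_rot: [3.129, -0.011, 0.071]
wrist_force: [0.9, -0.1, -8.1]
finger_gap: 0.13
```

```bash
python3 - <<'E'
from h import *
s=robot.get_state()
print(s["tool_pos"],s["eef_rot"],s["finger_gap"],s["wrist_force"]);print(go([.6185,-.098,.17],1.25))
E
```

```text
[ 0.54846901 -0.32934243  0.16855955] [ 3.12879739 -0.01102652  0.07112501] 0.12997616654109642 [ 0.94643442 -0.06601408 -8.13620276]
(array([  8.63, -22.58,  -0.34]), np.float64(2.825162607517342))
```

Call:
apply_moves --hand '[1,1,1,1,1,1,1,1,1]' --pt "0.6 -1.6 0" --pt "1.2 -3 0" --pt "1.2 -3 0" --pt "1.2 -3 0" --pt "1.2 -3 0" --pt "1.2 -3 0" --pt "1 -3 0" --pt "0.5 -1.5 0" --pt "0 0 0" --spin '[0.4,0.4,0.4,0.4,0.4,0.4,0.4,0,0]'

```text
time: 6.8
tool_pos: [0.6149, -0.1072, 0.1493]
eef_rot: [3.137, 0.012, 0.017]
wrist_force: [0.8, 0.2, -8.5]
finger_gap: 0.13
```

```bash
python3 - <<'E'
from h import *
i,im=snap("wrist","w3")
s=robot.get_state()
print(s["tool_pos"],s["eef_rot"],s["finger_gap"],s["wrist_force"],s["time"]);print(go([.6185,-.098,.17],1.25))
cv2.imwrite("pics/v6.png",cv2.resize(im[0:280,90:463],None,fx=2.14,fy=2.14))
E
```

```text
[ 0.61449139 -0.10817898  0.14907517] [3.13647806 0.0128855  0.01622073] 0.12434402995499272 [-1.35518222  0.04950831 -9.63401175] 6.85
(array([ 0.39, -1.  , -2.1 ]), np.float64(-0.3206206475552449))
```

View pics/v6.png

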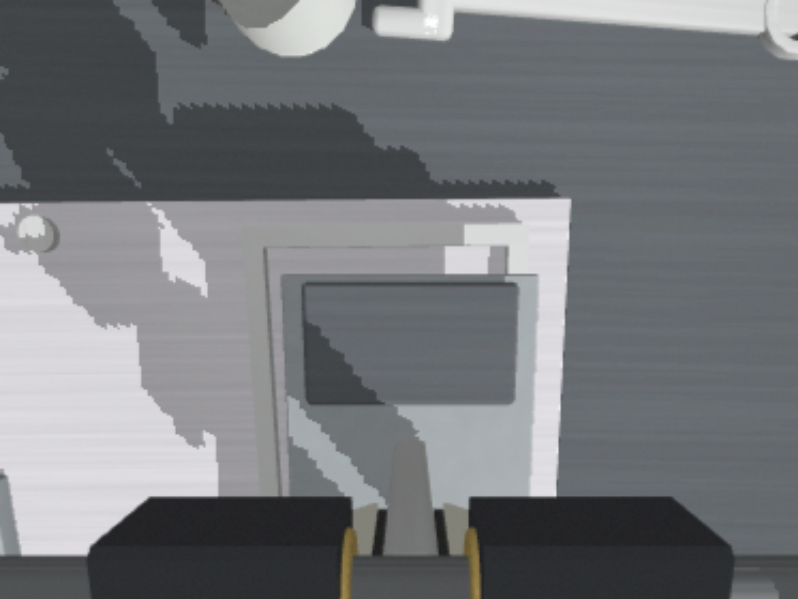

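View 6 of 12: the stand is held over the frame. Base far corners are at crop (282,276) and (538,276), frame inner far corners at (266,247) and (507,245). I'll work out the offset from these.

```bash
python3 - <<'E'
from h import *
i,im=load("w3"); v=lambda l:np.array(l)/2.14+[90,0]-.25
F=ray(i,v([(266,247),(507,245)]),.016);print("frame far inner",F); print("left edge pt",ray(i,v([(290,495)]),.016))
print("plate far right corner",ray(i,v([(570,199)]),.008), "right edge",ray(i,v([(556,555)]),.008))
for z in(.054,.057):print("base far",ray(i,v([(282,276),(538,276)]),z))
E
```

```text
frame far inner [[ 0.69039345 -0.04856963  0.016     ]
 [ 0.69279829 -0.14440545  0.016     ]]
left edge pt [[ 0.58647557 -0.05505278  0.016     ]]
plate far right corner [[ 0.71127244 -0.16999244  0.008     ]] right edge [[ 0.55626956 -0.17571237  0.008     ]]
base far [[ 0.67971371 -0.06145654  0.054     ]
 [ 0.68121676 -0.15025289  0.054     ]]
base far [[ 0.67974428 -0.0620008   0.057     ]
 [ 0.68122838 -0.14967706  0.057     ]]
```

Call:
apply_moves --hand '[1,1,1,1]' --pt "0.6 -1 0.5" --pt "0 0 0.8" --pt "0 0 0.6" --pt "0 0 0" --spin '[-0.6,0,0,0]'

```text
time: 7.25
tool_pos: [0.619, -0.1012, 0.1264]
eef_rot: [3.136, 0.016, 0.024]
wrist_force: [-1.1, 0.3, -8.6]
finger_gap: 0.129
```

```bash
python3 - <<'E'
from h import *
i,im=snap("wrist","w4")
s=robot.get_state()
print(s["tool_pos"],s["eef_rot"],s["finger_gap"],s["wrist_force"],s["time"]);print(go([.621,-.0985,.111],1.5))
cv2.imwrite("pics/v7.png",cv2.resize(im[60:270,160:400],None,fx=2.8,fy=2.8,interpolation=cv2.INTER_CUBIC))
E
```

```text
[ 0.61915922 -0.10138605  0.12680511] [3.13530596 0.0157843  0.02434584] 0.12757203757447333 [-0.06379489  0.12809922 -9.04659808] 7.3
(array([ 0.22, -0.29,  1.58]), np.float64(-0.10508614300803742))
```

View pics/v7.png

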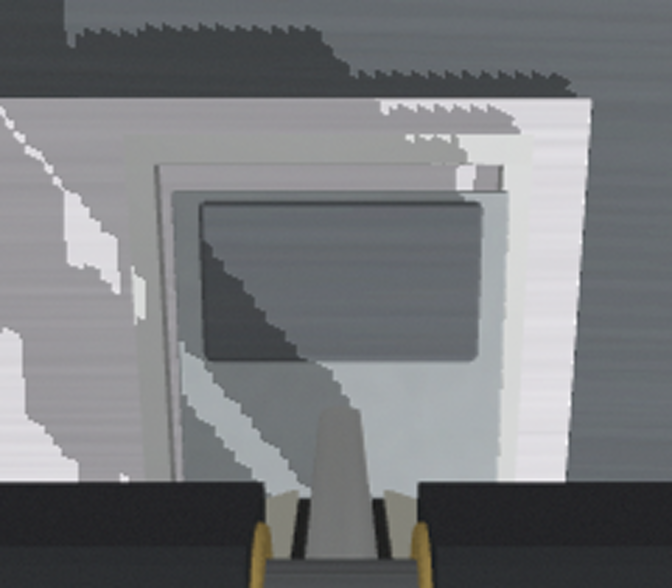

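View 7: base far corners are at crop (173,192) and (508,191), frame inner corners at (157,166) and (503,166). The stand needs to go further +x and +y.

```bash
python3 - <<'E'
from h import *
i,im=load("w4"); v=lambda l:np.array(l)/2.8+[160,60]-.3
F=ray(i,v([(157,166),(503,166)]),.016);B=ray(i,v([(173,192),(508,191)]),.033)
print(F,B,np.linalg.norm(F[0]-F[1]),np.linalg.norm(B[0]-B[1]),"shift",F.mean(0)-B.mean(0)-[.004,0,0], "yaws",[np.degrees(np.arctan2(d[0],-d[1])) for d in (F[1]-F[0],B[1]-B[0])])
E
```

```text
[[ 0.69007213 -0.04812757  0.016     ]
 [ 0.69246532 -0.14477881  0.016     ]] [[ 0.68339425 -0.05546866  0.033     ]
 [ 0.68581065 -0.14340279  0.033     ]] 0.09668086416343656 0.08796731908980038 shift [ 0.00266627  0.00298253 -0.017     ] yaws [np.float64(1.4184163962479817), np.float64(1.574073955028103)]
```

Call:
apply_moves --hand '[1,1,1,1]' --pt "0.3 -0.35 0" --pt "0 0 0.6" --pt "0 0 0.6" --pt "0 0 0.3" --spin '[0,0,0,0]'

```text
time: 7.7
tool_pos: [0.6225, -0.0993, 0.1127]
eef_rot: [3.134, 0.013, 0.023]
wrist_force: [-7.5, -0.9, 12.6]
finger_gap: 0.13
```

```bash
python3 - <<'E'
from h import *
s=robot.get_state()
print(s["tool_pos"],s["eef_rot"],s["finger_gap"],s["wrist_force"],s["time"])
E
```

```text
[ 0.62254269 -0.0992889   0.11267434] [3.13368745 0.01333617 0.02286271] 0.12982579868058955 [-7.48731197 -0.87385778 12.61596209] 7.7
```

Call:
apply_moves --hand '[0.8,0.8,0.8,0.8,0.6,0.6]' --pt "0 0 0" --pt "0 0 0" --pt "0 0 0" --pt "0 0 0" --pt "0 0 0" --pt "0 0 0" --spin '[0,0,0,0,0,0]'

```text
time: 8.3
tool_pos: [0.6258, -0.1002, 0.1176]
eef_rot: [3.13, 0.003, 0.023]
wrist_force: [0.0, -0.5, 0.3]
finger_gap: 0.324
```

```bash
python3 - <<'E'
from h import *
i,im=snap("wrist","w5")
s=robot.get_state()
print(s["tool_pos"],s["eef_rot"],s["finger_gap"],s["wrist_force"],s["time"])
cv2.imwrite("pics/v8.png",cv2.resize(im[60:270,160:400],None,fx=2.8,fy=2.8,interpolation=cv2.INTER_CUBIC))
E
```

```text
[ 0.62582994 -0.10017036  0.11762015] [3.13041484e+00 2.67562354e-03 2.29462199e-02] 0.36427801635635026 [-0.81908341 -0.07618237 -0.01987376] 8.35
```

View pics/v8.png

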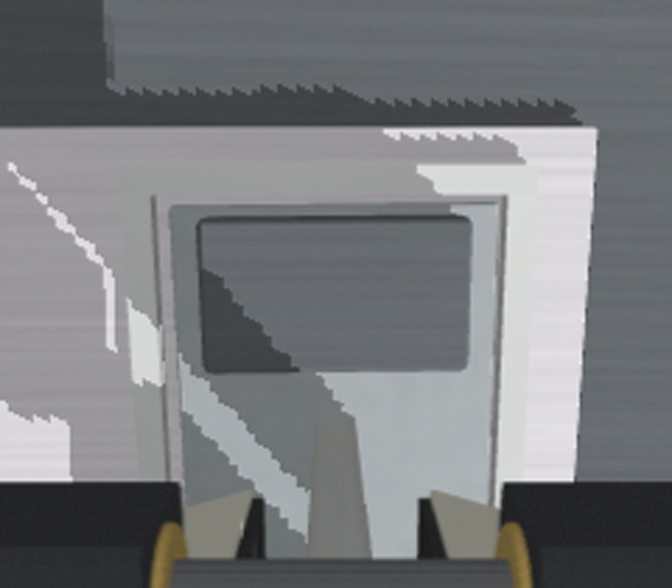

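View 8: the stand sits down inside the frame, with about 1–2 mm of gap at the right and far side. Next I work out where the head is.

```bash
python3 - <<'E'
from h import *
i,im=load("w5"); v=lambda l:np.array(l)/2.8+[160,60]-.3
F=ray(i,v([(153,197),(505,197)]),.016);B=ray(i,v([(169,206),(497,206)]),.018)
print(F,B);m=B.mean(0);y=np.arctan2(B[1]-B[0],1)[0] if 0 else np.arctan2((B[1]-B[0])[0],-(B[1]-B[0])[1]);print(np.degrees(y))
print("stand rel frame far mid",F.mean(0)-m, "origin",m[:2]-.135*np.array([np.cos(y),np.sin(y)]))
E
```

```text
[[ 0.69006174 -0.04797952  0.016     ]
 [ 0.6922795  -0.14409235  0.016     ]] [[ 0.68780735 -0.05262799  0.018     ]
 [ 0.68985229 -0.14168623  0.018     ]]
1.3153806544451727
stand rel frame far mid [ 0.0023408   0.00112117 -0.002     ] origin [ 0.5538654  -0.10025613]
```

Call:
apply_moves --hand '[0.3,0,0,0,0,0,0]' --pt "0 0 0" --pt "0 0 -3" --pt "0 0 -4" --pt "0 0 -2" --pt "-3 0 0" --pt "-4 0 0" --pt "0 0 0" --spin '[0,0,0,0,0,0,0]'

```text
time: 9.05
tool_pos: [0.553, -0.1001, 0.2091]
eef_rot: [3.132, 0.007, 0.024]
wrist_force: [0.2, 0.1, -0.5]
finger_gap: 0.955
```

```bash
python3 - <<'E'
from h import *
i,im=snap("wrist","w6")
s=robot.get_state()
print(s["tool_pos"],s["eef_rot"],s["finger_gap"],s["time"]);print(go([.555,-.1003,.119],1.3))
print([(np.round(d["xy"]),d["p"],ray(i,d["xy"],.14)) for d in robot.find_in("wrist","head")])
E
```

```text
[ 0.55575307 -0.10062526  0.20979931] [3.1307727  0.00330567 0.02362168] 0.982172056408195 9.1
(array([-0.04, -0.13,  9.08]), np.float64(0.0534224739701159))
[(array([285., 215.]), 0.67, array([[ 0.55975925, -0.10227802,  0.14      ]]))]
```

Call:
apply_moves --hand '[0,0,0,0,0]' --pt "0 -0.1 2.5" --pt "0 0 3" --pt "0 0 2" --pt "0 0 1" --pt "0 0 0" --spin '[0,0,0,0,0]'

```text
time: 9.65
tool_pos: [0.5646, -0.102, 0.1236]
eef_rot: [3.128, -0.007, 0.024]
wrist_force: [0.9, -0.4, 1.3]
finger_gap: 0.998
```

```bash
python3 - <<'E'
from h import *
s=robot.get_state()
print(s["tool_pos"],s["eef_rot"],s["finger_gap"],s["time"],s["wrist_force"]);print(go([.555,-.1003,.119],1.3))
E
```

```text
[ 0.56455362 -0.10201139  0.12360745] [ 3.12776583 -0.00737102  0.0242067 ] 0.9975301540873575 9.65 [ 0.9056839  -0.40646686  1.28702153]
(array([-0.95, -0.2 ,  0.45]), np.float64(0.08694192489775787))
```

Correct sideways and close. That takes about 9 rows, with a small downward trim.

Call:
apply_moves --hand '[0,1,1,1,1,1,1,1,1,1]' --pt "-0.8 -0.2 0.4" --pt "-0.1 0 0.1" --pt "-0.1 0 0.1" --pt "-0.1 0 0.1" --pt "-0.1 0 0.1" --pt "-0.1 0 0.1" --pt "0 0 0.1" --pt "0 0 0" --pt "0 0 0" --pt "0 0 0" --spin '[0,0,0,0,0,0,0,0,0,0]' --squeeze 30

```text
time: 10.65
tool_pos: [0.5536, -0.1013, 0.1167]
eef_rot: [3.125, -0.015, 0.025]
wrist_force: [-1.8, -1.6, 1.0]
finger_gap: 0.326
```

```bash
python3 - <<'E'
from h import *
s=robot.get_state()
print(s["tool_pos"],s["eef_rot"],s["finger_gap"],s["time"],s["wrist_force"]);print(go([.555,-.1003,.119],1.3))
E
```

```text
[ 0.55355859 -0.10129646  0.11674096] [ 3.12493755 -0.01463289  0.02462362] 0.3263198139656899 10.65 [-1.8412067  -1.61251962  1.00464527]
(array([ 0.15, -0.09, -0.23]), np.float64(0.11082964247081861))
```

Call:
apply_moves --hand '[1,1,1,1]' --pt "0 0 -0.6" --pt "0 0 -0.6" --pt "0 0 -0.6" --pt "0 0 -0.6" --spin '[0,0,0,0]'

```text
time: 11.05
tool_pos: [0.552, -0.1005, 0.1402]
eef_rot: [3.127, -0.01, 0.024]
wrist_force: [0.8, -0.6, -6.6]
finger_gap: 0.324
```

```bash
python3 - <<'E'
from h import *
s=robot.get_state()
print(s["tool_pos"],s["eef_rot"],s["finger_gap"],s["time"],s["wrist_force"])
E
```

```text
[ 0.55197742 -0.10049558  0.14020411] [ 3.12696847 -0.01028463  0.02354797] 0.3239465424436583 11.05 [ 0.84487979 -0.62890891 -6.55807078]
```

Call:
apply_moves --hand '[1,1,1,1,1]' --pt "0 0 -0.6" --pt "0 0 -0.6" --pt "0 0 -0.6" --pt "0 0 -0.6" --pt "0 0 -0.6" --spin '[0,0,0,0,0]'

```text
time: 11.55
tool_pos: [0.5509, -0.0999, 0.1729]
eef_rot: [3.127, -0.009, 0.024]
wrist_force: [-1.2, -1.0, -3.6]
finger_gap: 0.327
```

```bash
python3 - <<'E'
from h import *
s=robot.get_state()
print(s["tool_pos"],s["eef_rot"],s["finger_gap"],s["time"],s["wrist_force"])
E
```

```text
[ 0.55087708 -0.0999452   0.17287032] [ 3.12708627 -0.00873665  0.02358522] 0.3266974039787922 11.55 [-1.17790549 -1.0203772  -3.55919314]
```

Call:
apply_moves --hand '[1,1]' --pt "0 0 -0.5" --pt "0 0 0" --spin '[0,0]'

```text
time: 11.75
tool_pos: [0.551, -0.0999, 0.1795]
eef_rot: [3.127, -0.01, 0.024]
wrist_force: [-1.5, -0.4, -3.0]
finger_gap: 0.326
```

Call:
apply_moves --hand '[0.5,0.4,0,0,0]' --pt "0 0 0" --pt "0 0 0" --pt "0 0 0" --pt "0 0 0" --pt "0 0 0" --spin '[0,0,0,0,0]'

```text
time: 12.25
tool_pos: [0.5525, -0.0999, 0.1811]
eef_rot: [3.126, -0.014, 0.024]
wrist_force: [0.4, 0.1, -0.5]
finger_gap: 0.71
```

```bash
python3 - <<'E'
from h import *
s=robot.get_state()
print(s["tool_pos"],s["eef_rot"],s["finger_gap"],s["time"],s["wrist_force"])
E
```

```text
[ 0.55249378 -0.09985417  0.18106909] [ 3.12570273 -0.01449062  0.02440239] 0.7102223624140133 12.25 [ 0.35145323  0.12680773 -0.5075668 ]
```

Call:
apply_moves --hand '[0,0,0,0,0,0,0]' --pt "0 0 0" --pt "0 0 -3" --pt "0 0 -4" --pt "0 0 -5" --pt "0 0 -5" --pt "0 0 -4" --pt "0 0 0" --spin '[0,0,0,0,0,0,0]'

```text
time: 12.95
tool_pos: [0.5485, -0.0962, 0.3971]
eef_rot: [3.128, -0.01, 0.024]
wrist_force: [-0.6, 1.1, -0.0]
finger_gap: 1.001
```

```bash
python3 - <<'E'
from h import *
i,im=snap("wrist","w7"); j,sc=snap("scene","s1"); k,tp=snap("top","t1")
s=robot.get_state()
print(s["tool_pos"],s["eef_rot"],s["finger_gap"],s["time"],s["wrist_force"])
a=cv2.resize(im[0:300,0:420],(560,400)); b=cv2.resize(sc[170:320,220:360],None,fx=2.6,fy=2.6,interpolation=cv2.INTER_CUBIC)
c=np.zeros((600,800,3),np.uint8); c[:400,:560]=a; c[210:600,436:800]=b[:390,:364]; cv2.imwrite("pics/v9.png",c)
E
```

```text
[ 0.54695667 -0.09579611  0.38997184] [3.13158199e+00 2.09217244e-03 2.42430996e-02] 1.0018822520875807 13.1 [ 1.10146778 -0.040123    0.32835637]
```

View pics/v9.png

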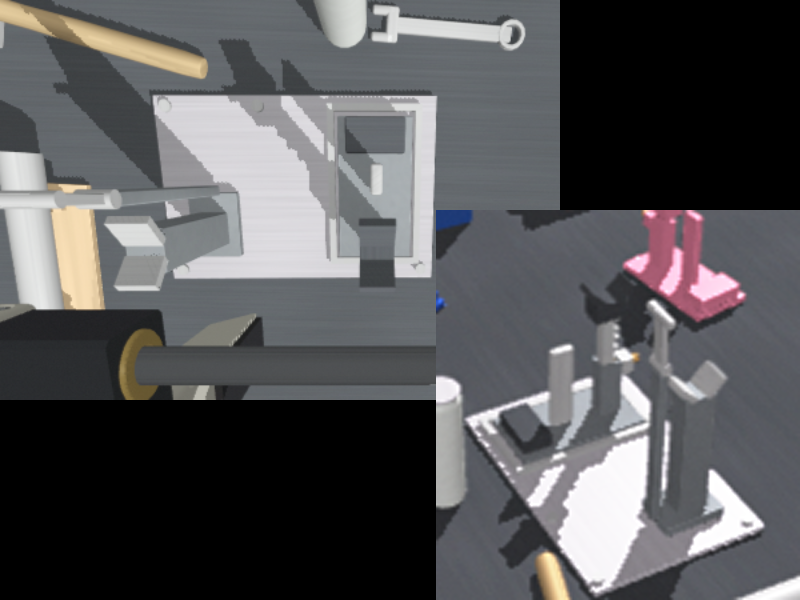

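View 9: the stand is in the frame with the column raised. The saddle vee is at wrist-crop (107–165, 217–290), and the keeper is upright behind it. I'll check the click height and vee positions by projection.

```bash
python3 - <<'E'
from h import *
i,im=load("w7"); v=lambda l:np.array(l)*.75-.2
for z in(.182,.196,.210,.224):
    b=ray(i,v([(360,219),(397,219)]),z);print("head far edge",z,b.round(4).tolist(),np.linalg.norm(b[0]-b[1]))
b=ray(i,v([(360,219),(397,219),(395,288),(360,288)]),.210);print(b.round(4),b.mean(0))
b=ray(i,v([(107,218),(157,217),(165,288),(117,290)]),.210);print("saddle",b.round(4),b.mean(0))
for c in("top","scene"):
    k,_=load("t1" if c=="top" else "s1")
    print(c,"pred head pt at 3,4,5 clicks",proj(k,[[.5535,-.1,z] for z in(.166,.180,.194)]).round(1).tolist())
print(go([.502,.302,.25],1))
E
```

```text
head far edge 0.182 [[0.5782, -0.0845, 0.182], [0.5789, -0.1164, 0.182]] 0.03194886964028828
head far edge 0.196 [[0.5795, -0.0848, 0.196], [0.5802, -0.1155, 0.196]] 0.03070330636134472
head far edge 0.21 [[0.5809, -0.0851, 0.21], [0.5816, -0.1145, 0.21]] 0.029457743082401174
head far edge 0.224 [[0.5822, -0.0854, 0.224], [0.5829, -0.1136, 0.224]] 0.028212179803457613
[[ 0.5809 -0.0851  0.21  ]
 [ 0.5816 -0.1145  0.21  ]
 [ 0.5247 -0.1149  0.21  ]
 [ 0.5241 -0.086   0.21  ]] [ 0.55280238 -0.10012242  0.21      ]
saddle [[0.5771 0.1142 0.21  ]
 [0.5788 0.075  0.21  ]
 [0.5208 0.0742 0.21  ]
 [0.5183 0.1135 0.21  ]] [0.54873537 0.09423851 0.21      ]
top pred head pt at 3,4,5 clicks [[284.1, 221.6], [284.2, 221.1], [284.3, 220.5]]
scene pred head pt at 3,4,5 clicks [[284.5, 209.1], [284.6, 205.5], [284.7, 201.8]]
(array([ -3.5 , -40.02,  13.6 ]), np.float64(0.38902729026627014))
```

Call:
apply_moves --hand '[0,0,0,0,0,0,0,0,0,0]' --pt "-0.4 -2.5 -0.3" --pt "-0.4 -4.5 -0.4" --pt "-0.4 -4.5 -0.4" --pt "-0.4 -4.5 -0.4" --pt "-0.4 -4.5 -0.4" --pt "-0.4 -4.5 -0.2" --pt "-0.4 -4.5 0" --pt "-0.4 -4.5 1" --pt "0 -4 2" --pt "0 -1 3" --spin '[0,0,0,0,0,0,0,0,0,0]'

```text
time: 14.1
tool_pos: [0.4995, 0.3048, 0.3256]
eef_rot: [3.131, 0.037, 0.016]
wrist_force: [-0.2, -0.2, -0.7]
finger_gap: 1.006
```

```bash
python3 - <<'E'
from h import *
i,im=snap("wrist","w8")
s=robot.get_state()
print(s["tool_pos"],s["eef_rot"],s["time"],s["joint_pos"].round(2))
o=robot.outline_of("wrist","pipe")[0];m=o["region"].astype(np.uint8);print(o["p"],m.sum())
ys,xs=np.nonzero(m);print(xs.min(),xs.max(),ys.min(),ys.max())
# edges per row -> axis at z=.048 (silhouette midline)
mid=[[ (np.nonzero(r)[0][0]+np.nonzero(r)[0][-1])/2,y] for y,r in enumerate(m) if r.any()]
q=ray(i,mid,.048);print(q[::15].round(4));print("end top",ray(i,mid[0],.055))
cv2.imwrite("pics/w8m.png",m*255)
E
```

```text
[0.49732352 0.303953   0.31889296] [3.12701022 0.04805595 0.01665383] 14.15 [0.41 0.44 1.16 0.01 1.59 1.97]
0.86 6248
261 299 63 259
[[0.6352 0.3146 0.048 ]
 [0.6182 0.305  0.048 ]
 [0.6005 0.3054 0.048 ]
 [0.5824 0.3051 0.048 ]
 [0.5638 0.3067 0.048 ]
 [0.5448 0.3064 0.048 ]
 [0.5252 0.3061 0.048 ]
 [0.5051 0.3079 0.048 ]
 [0.4845 0.3083 0.048 ]
 [0.4632 0.308  0.048 ]
 [0.4414 0.3084 0.048 ]
 [0.4189 0.3081 0.048 ]
 [0.3958 0.3093 0.048 ]
 [0.372  0.309  0.048 ]]
end top [[0.63409103 0.31446056 0.055     ]]
```

Call:
apply_moves --hand '[0,0,0,0,0,0]' --pt "0.5 0 3" --pt "0.5 0 4" --pt "0 0 4" --pt "0 0 4" --pt "0 0 2" --pt "0 0 0" --spin '[1,1,0,0,0,0]'

```text
time: 14.8
tool_pos: [0.5013, 0.2919, 0.1467]
eef_rot: [3.12, 0.05, -0.026]
wrist_force: [0.0, -0.2, -0.3]
finger_gap: 1.0
```

```bash
python3 - <<'E'
from h import *
i,im=snap("wrist","w9")
s=robot.get_state()
print(s["tool_pos"],s["eef_rot"],s["time"])
o=robot.outline_of("wrist","pipe")[0];m=o["region"].astype(np.uint8);print(o["p"],m.sum())
mid=np.array([[ (np.nonzero(r)[0][0]+np.nonzero(r)[0][-1])/2,y,np.ptp(np.nonzero(r)[0])] for y,r in enumerate(m) if r.any()])
q=ray(i,mid[:,:2],.048);print(np.c_[q,mid][::15].round(4));print("end top",ray(i,mid[0,:2],.055))
print(go([.504,.305,.043],-1.2))
E
```

```text
[0.50210886 0.29217772 0.14819691] [ 3.12098445  0.04782329 -0.02643941] 14.85
0.63 14856
[[6.367e-01 3.052e-01 4.800e-02 2.545e+02 1.700e+01 2.700e+01]
 [6.276e-01 3.050e-01 4.800e-02 2.555e+02 3.200e+01 6.100e+01]
 [6.184e-01 3.051e-01 4.800e-02 2.560e+02 4.700e+01 6.000e+01]
 [6.089e-01 3.052e-01 4.800e-02 2.565e+02 6.200e+01 5.900e+01]
 [5.991e-01 3.054e-01 4.800e-02 2.570e+02 7.700e+01 5.800e+01]
 [5.892e-01 3.058e-01 4.800e-02 2.570e+02 9.200e+01 5.800e+01]
 [5.789e-01 3.060e-01 4.800e-02 2.575e+02 1.070e+02 5.700e+01]
 [5.683e-01 3.061e-01 4.800e-02 2.580e+02 1.220e+02 5.600e+01]
 [5.575e-01 3.062e-01 4.800e-02 2.585e+02 1.370e+02 5.500e+01]
 [5.463e-01 3.064e-01 4.800e-02 2.590e+02 1.520e+02 5.400e+01]
 [5.349e-01 3.069e-01 4.800e-02 2.590e+02 1.670e+02 5.400e+01]
 [5.231e-01 3.071e-01 4.800e-02 2.595e+02 1.820e+02 5.300e+01]
 [5.110e-01 3.076e-01 4.800e-02 2.595e+02 1.970e+02 5.100e+01]
 [4.985e-01 3.074e-01 4.800e-02 2.605e+02 2.120e+02 5.100e+01]
 [4.856e-01 3.076e-01 4.800e-02 2.610e+02 2.270e+02 5.000e+01]
 [4.723e-01 3.081e-01 4.800e-02 2.610e+02 2.420e+02 5.000e+01]
 [4.586e-01 3.083e-01 4.800e-02 2.615e+02 2.570e+02 4.900e+01]
 [4.149e-01 3.094e-01 4.800e-02 2.625e+02 3.020e+02 4.700e+01]
 [3.998e-01 3.190e-01 4.800e-02 2.525e+02 3.170e+02 2.500e+01]]
end top [[0.63482334 0.30489777 0.055     ]]
(array([ 0.55, -1.41, 10.64]), np.float64(-0.2937981448208262))
```

Call:
apply_moves --hand '[0,0,0,0,0]' --pt "0.6 -1.6 1.5" --pt "0 0 2.5" --pt "0 -0.1 2.5" --pt "0 0 1.5" --pt "0 0 0" --spin '[0,0,0,0,0]'

```text
time: 15.4
tool_pos: [0.5147, 0.31, 0.0794]
eef_rot: [3.131, 0.026, -0.028]
wrist_force: [0.2, 0.3, -0.1]
finger_gap: 0.996
```

```bash
python3 - <<'E'
from h import *
s=robot.get_state()
print(s["tool_pos"],s["eef_rot"],s["time"]);print(go([.504,.3065,.043],-1.2))
E
```

```text
[0.51473509 0.31000126 0.07937437] [ 3.13112364  0.02555652 -0.02831265] 15.4
(array([-0.97,  0.34,  3.67]), np.float64(-0.4221953818103117))
```

Call:
apply_moves --hand '[0,0,0,1,1,1,1,1,1,1]' --pt "-0.7 0.3 1.5" --pt "-0.5 0.1 1.5" --pt "-0.1 0 0.7" --pt "0 0 0.1" --pt "0 0 0.1" --pt "0 0 0.1" --pt "0 0 0.1" --pt "0 0 0.1" --pt "0 0 0" --pt "0 0 0" --spin '[0,0,0,0,0,0,0,0,0,0]' --squeeze 40

```text
time: 16.4
tool_pos: [0.5099, 0.3067, 0.0498]
eef_rot: [3.137, 0.006, -0.028]
wrist_force: [-0.5, -4.2, 2.9]
finger_gap: 0.452
```

```bash
python3 - <<'E'
from h import *
s=robot.get_state()
print(s["tool_pos"],s["eef_rot"],s["time"],s["finger_gap"],s["wrist_force"])
E
```

```text
[0.50987158 0.30668849 0.04984195] [ 3.13673079  0.00598916 -0.02834035] 16.4 0.45230392847565964 [-0.5310192  -4.23482049  2.87641014]
```

Call:
apply_moves --hand '[1,1,1,1,1,1,1,1,1,1]' --pt "0 0 -1" --pt "0 0 -3" --pt "0 0 -4" --pt "0 0 -4" --pt "0 0 -4" --pt "0 0 -4" --pt "0 0 -4" --pt "0 0 -4" --pt "0 0 -4" --pt "0 0 -3" --spin '[0,0,0,-4,-8,-8,-8,-8,-8,-8]' --squeeze 55

```text
time: 17.4
tool_pos: [0.5081, 0.3076, 0.4012]
eef_rot: [-3.122, 0.035, 0.914]
wrist_force: [-0.0, 0.3, -6.2]
finger_gap: 0.447
```

```bash
python3 - <<'E'
from h import *
s=robot.get_state()
print(s["tool_pos"],s["eef_rot"],s["time"],s["finger_gap"],s["wrist_force"],s["joint_pos"].round(2))
E
```

```text
[0.50814884 0.30759199 0.40120974] [-3.12206642  0.0349986   0.91438882] 17.4 0.4467531980011884 [-2.37501033e-03  3.31457465e-01 -6.16297261e+00] [0.42 0.45 0.93 0.   1.8  1.07]
```

Call:
apply_moves --hand '[1,1,1,1,1,1]' --pt "0 0 0" --pt "0 0 0" --pt "0 0 0" --pt "0 0 0" --pt "0 0 0" --pt "0 0 0" --spin '[-8,-8,-8,-8,-7,0]'

```text
time: 18.0
tool_pos: [0.5066, 0.3085, 0.4043]
eef_rot: [-3.104, 0.011, 1.628]
wrist_force: [-0.6, -0.5, -5.9]
finger_gap: 0.443
```

```bash
python3 - <<'E'
from h import *
s=robot.get_state()
print(s["tool_pos"],s["eef_rot"],s["time"],s["finger_gap"],s["wrist_force"]);print(go([.5505,.0044,.40],91.3))
E
```

```text
[0.50662682 0.30850293 0.40431381] [-3.10413486  0.01140621  1.62789524] 18.0 0.44277666598927656 [-0.59906014 -0.48925655 -5.93056258]
(array([-30.6 ,   2.67,   0.68]), np.float64(1.9715268397080479))
```

Call:
apply_moves --hand '[1,1,1,1,1,1,1,1,1,1]' --pt "-2 0.3 0" --pt "-3.5 0.3 -0.3" --pt "-3.5 0.3 -0.3" --pt "-3.5 0.3 -0.3" --pt "-3.5 0.3 -0.3" --pt "-3.5 0.3 -0.3" --pt "-3.5 0.3 -0.3" --pt "-3.5 0.3 -0.2" --pt "-2.5 0.2 0" --pt "-1 0 0" --spin '[1,1,0,0,0,0,0,0,0,0]'

```text
time: 19.0
tool_pos: [0.5348, 0.0014, 0.4217]
eef_rot: [-3.09, 0.014, 1.561]
wrist_force: [0.0, -0.3, -6.0]
finger_gap: 0.441
```

```bash
python3 - <<'E'
from h import *
s=robot.get_state()
print(s["tool_pos"],s["eef_rot"],s["time"],s["finger_gap"],s["wrist_force"]);print(go([.5505,.0044,.25],91.3))
p,R=tool();print("tool x axis",R[:,0],"z",R[:,2])
E
```

```text
[0.53475669 0.00143286 0.42172695] [-3.08981037  0.01368434  1.56070087] 19.0 0.44114305971550044 [ 0.02079868 -0.34769132 -6.03731435]
(array([ 0.55,  2.46, 17.06]), np.float64(-1.8784267851714276))
tool x axis [ 0.01009434  0.99985542 -0.01368391] z [-0.05189447 -0.01314235 -0.99856609]
```

Call:
apply_moves --hand '[1,1,1,1,1,1]' --pt "0.3 1 2" --pt "0 0 3" --pt "0 0 3" --pt "0 0 3" --pt "0 0 2" --pt "0 0 0" --spin '[-1,-1,0,0,0,0]'

```text
time: 19.6
tool_pos: [0.5366, 0.0039, 0.2861]
eef_rot: [-3.087, 0.009, 1.579]
wrist_force: [-0.7, 0.1, -5.6]
finger_gap: 0.446
```

```bash
python3 - <<'E'
from h import *
s=robot.get_state();i,im=snap("wrist","w10"); k,tp=snap("top","t2"); s=robot.get_state()
print(s["tool_pos"],s["eef_rot"],s["time"],s["finger_gap"],s["wrist_force"]);print(go([.5505,.0044,.22],91.3))
p,R=tool();print("tool x axis",R[:,0],"z",R[:,2])
o=robot.outline_of("top","pipe")[0];m=o["region"];ys,xs=np.nonzero(m);print(o["p"],xs.min(),xs.max(),ys.min(),ys.max())
cv2.imwrite("pics/v10.png",np.vstack([cv2.resize(im[0:260],None,fx=1.25,fy=1.25),cv2.resize(tp[150:250,180:380],(700,350))[:270]]) if 0 else np.hstack([cv2.resize(im,(400,300)),cv2.resize(tp[165:285,200:360],(400,300))]))
E
```

```text
[0.53829505 0.00360848 0.28926891] [-3.09342537  0.01018572  1.57955549] 19.7 0.4452285831244822 [ 1.47807669 -0.25333727 -6.24812787]
(array([0.14, 1.55, 6.86]), np.float64(-0.7981368407783123))
tool x axis [-0.0087586   0.99990977 -0.01018555] z [-0.0480577  -0.01059508 -0.99878837]
0.92 206 299 213 231
```

View pics/v10.png

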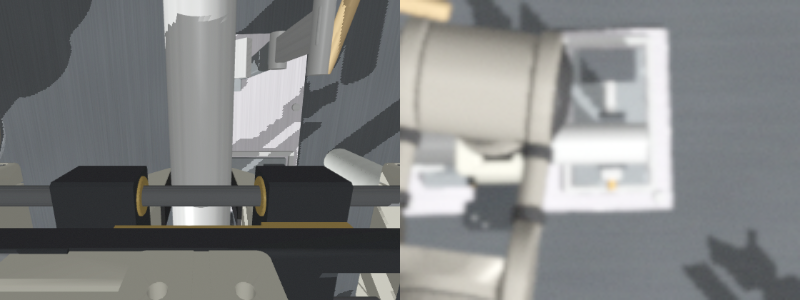

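View 10: the pipe is held above both vees. In the top view its −y end shows at about px 299, rows 213–231. I'll check that end against the kinematics.

```bash
python3 - <<'E'
from h import *
k,tp=load("t2"); print(ray(k,[(299,216),(299,230),(299,223)],.287)); print("expected -y end",.0036-.0054-.13)
b=ray(k,[(240,222)],.287);print(b)
g=tp[205:240,290].astype(int).mean(1);print(g.round()); print(tp[222,285:310].mean(1))
print(proj(k,[[.5375,-.1318,.287+.0],[.5375+.021,-.1,.287],[.5375-.021,-.1,.287]]))
E
```

```text
[[ 0.55507974 -0.1361121   0.287     ]
 [ 0.51934897 -0.13601774  0.287     ]
 [ 0.53718601 -0.13606485  0.287     ]]
expected -y end -0.1318
[[0.53939378 0.01371748 0.287     ]]
[201. 200. 199. 196. 188. 176. 175. 177. 172. 159. 164. 182. 200. 215.
 228. 239. 248. 255. 255. 255. 255. 255. 253. 247. 235. 209. 185. 187.
 195. 200. 200. 199. 201. 211. 229.]
[255.         255.         254.33333333 255.         254.66666667
 254.66666667 254.33333333 255.         255.         255.
 255.         255.         254.         249.         242.66666667
 242.33333333 244.33333333 246.         245.66666667 246.33333333
 245.66666667 241.         224.         182.33333333 139.33333333]
[[297.31998461 222.87313459]
 [284.7994725  214.63148523]
 [284.79018096 231.08819315]]
```

Call:
apply_moves --hand '[1,1,1,1,1]' --pt "0.2 1 1" --pt "0 0.2 1.5" --pt "0 0.1 1.5" --pt "0 0 1" --pt "0 0 0" --spin '[-0.9,0,0,0,0]'

```text
time: 20.25
tool_pos: [0.5555, 0.0058, 0.2422]
eef_rot: [-3.109, 0.011, 1.597]
wrist_force: [-0.8, -0.3, -6.4]
finger_gap: 0.444
```

```bash
python3 - <<'E'
from h import *
s=robot.get_state()
print(s["tool_pos"],s["eef_rot"],s["time"],s["finger_gap"],s["wrist_force"]);print(go([.5505,.0055,.216],91.3))
p,R=tool();print("tool x axis",R[:,0],"z",R[:,2])
E
```

```text
[0.5555451  0.0057629  0.24221578] [-3.10860761  0.01095404  1.59725057] 20.25 0.44439603085578505 [-0.81010226 -0.31044429 -6.39178734]
(array([ 0.02, -0.42,  2.64]), np.float64(0.2157165543645334))
tool x axis [-0.02644957  0.99959013 -0.01095382] z [-0.03267794 -0.01181637 -0.99939608]
```

Call:
apply_moves --hand '[1,1,1,1]' --pt "0 -0.6 0.8" --pt "0 -0.1 0.8" --pt "0 0 0.6" --pt "0 0 0.2" --spin '[0,0,0,0]'

```text
time: 20.65
tool_pos: [0.5501, 0.0053, 0.2198]
eef_rot: [-3.114, 0.012, 1.598]
wrist_force: [0.5, -0.7, -6.3]
finger_gap: 0.449
```

```bash
python3 - <<'E'
from h import *
s=robot.get_state()
print(s["tool_pos"],s["eef_rot"],s["time"],s["finger_gap"],s["wrist_force"]);print(go([.5505,.0055,.216],91.3))
E
```

```text
[0.55008499 0.00533701 0.21981015] [-3.11424672  0.01153449  1.59752359] 20.65 0.44949826607667404 [ 0.45650065 -0.65480841 -6.26221882]
(array([0.02, 0.05, 0.38]), np.float64(0.23135911129095632))
```

Call:
apply_moves --hand '[1,1,1]' --pt "0 0 0.4" --pt "0 0 0.2" --pt "0 0 0.1" --spin '[0,0,0]'

```text
time: 20.95
tool_pos: [0.5504, 0.0052, 0.2173]
eef_rot: [-3.118, 0.012, 1.596]
wrist_force: [-2.0, 0.7, -2.8]
finger_gap: 0.449
```

```bash
python3 - <<'E'
from h import *
s=robot.get_state()
print(s["tool_pos"],s["eef_rot"],s["time"],s["finger_gap"],s["wrist_force"]);print(go([.5505,.0055,.216],91.3))
E
```

```text
[0.5503649  0.00524107 0.21732553] [-3.11830918  0.01222585  1.59630326] 20.95 0.44874921467101275 [-1.96815588  0.73467785 -2.83973882]
(array([0.03, 0.02, 0.13]), np.float64(0.16143941341753987))
```

Call:
apply_moves --hand '[1,1,1]' --pt "0 0 0.3" --pt "0 0 0.2" --pt "0 0 0.1" --spin '[0,0,0]'

```text
time: 21.25
tool_pos: [0.5503, 0.0052, 0.2172]
eef_rot: [-3.123, 0.013, 1.596]
wrist_force: [-2.0, 1.1, -1.7]
finger_gap: 0.449
```

```bash
python3 - <<'E'
from h import *
s=robot.get_state()
print(s["tool_pos"],s["eef_rot"],s["time"],s["finger_gap"],s["wrist_force"],s["moment"])
E
```

```text
[0.55031779 0.00523854 0.21722897] [-3.12345676  0.01331531  1.59560811] 21.25 0.4486439551530785 [-2.01489337  1.076075   -1.68983419] [-0.02005352  0.32025196 -0.22584319]
```

Call:
apply_moves --hand '[0.4,0.3,0,0,0,0]' --pt "0 0 0" --pt "0 0 0" --pt "0 0 0" --pt "0 0 0" --pt "0 0 0" --pt "0 0 0" --spin '[0,0,0,0,0,0]'

```text
time: 21.85
tool_pos: [0.5533, 0.0048, 0.219]
eef_rot: [-3.131, 0.015, 1.596]
wrist_force: [-0.5, -0.2, -0.6]
finger_gap: 0.918
```

Call:
apply_moves --hand '[0,0,0,0,0,0,0]' --pt "0 0 -1" --pt "0 0 -3" --pt "0 0 -4" --pt "0 0 -4" --pt "0 0 -4" --pt "0 0 -3" --pt "0 0 0" --spin '[0,0,0,0,0,0,0]'

```text
time: 22.55
tool_pos: [0.5541, 0.0079, 0.4198]
eef_rot: [-3.132, 0.015, 1.596]
wrist_force: [-0.1, 0.6, -0.9]
finger_gap: 0.998
```

```bash
python3 - <<'E'
from h import *
i,im=snap("wrist","w11"); j,sc=snap("scene","s2"); s=robot.get_state()
print(s["tool_pos"],s["eef_rot"],s["time"],s["finger_gap"],s["wrist_force"])
c=np.zeros((600,800,3),np.uint8); c[:300,:400]=cv2.resize(im,(400,300)); b=cv2.resize(sc[165:315,200:360],None,fx=4,fy=4,interpolation=cv2.INTER_CUBIC); c=np.hstack([c[:,:160*0+200*0+1]*0,b]); 
out=np.zeros((600,800,3),np.uint8); b=cv2.resize(sc[165:315,225:355],(520,600),interpolation=cv2.INTER_CUBIC); out[:,280:]=b; out[:210,:280]=cv2.resize(im,(280,210)); cv2.imwrite("pics/v11.png",out)
print([(d["xy"],d["p"]) for c in("scene","wrist") for d in robot.find_in(c,"keeper_tip")])
E
```

```text
[0.55341413 0.00787166 0.41561278] [-3.12513665  0.01364344  1.59615364] 22.65 0.9976819432378767 [ 0.46574897 -0.4578488  -0.95854537]
[([299.4, 277.4], 0.44), ([340.7, 93.5], 0.92)]
```

View pics/v11.png

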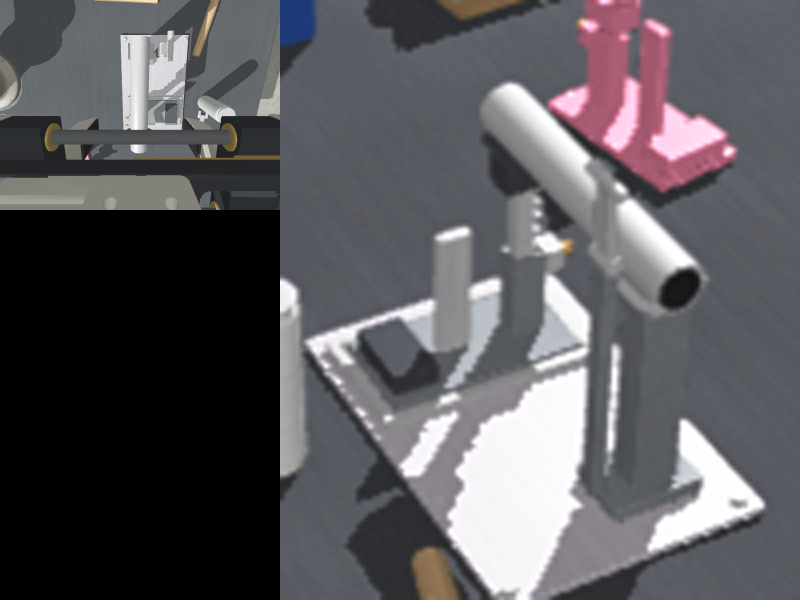

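View 11: the pipe lies in both vees, overhanging each end about equally, with the keeper still up. Now I locate the keeper tip and check the pipe.

```bash
python3 - <<'E'
from h import *
i,im=load("w11")
for th in (1.4,1.57,1.7,1.85,2): print(th,"pred",.5955-.066*np.cos(th), ray(i,(340.7,93.5),.2395+.066*np.sin(th)))
o=robot.outline_of("wrist","pipe")[0];m=o["region"];q=np.array([[(np.nonzero(r)[0][0]+np.nonzero(r)[0][-1])/2,y] for y,r in enumerate(m) if r.sum()>20])
X=ray(i,q,.214);print(X[::20].round(4)); print("ends",X[0],X[-1])
print(go([.65,.097,.305],91.3))
E
```

```text
1.4 pred 0.5842821685685842 [[0.59712179 0.10120596 0.30453968]]
1.57 pred 0.5954474424370916 [[0.59696136 0.10111183 0.30549998]]
1.7 pred 0.6040037366235047 [[0.59705326 0.10116575 0.30494988]]
1.85 pred 0.6136889562904179 [[0.59738835 0.10136237 0.30294416]]
2 pred 0.6229656912121114 [[0.59796149 0.10169865 0.29951363]]
[[ 0.5493  0.1296  0.214 ]
 [ 0.5482  0.11    0.214 ]
 [ 0.5476  0.0898  0.214 ]
 [ 0.5486  0.069   0.214 ]
 [ 0.5486  0.0475  0.214 ]
 [ 0.5497  0.0253  0.214 ]
 [ 0.5491  0.0022  0.214 ]
 [ 0.5496 -0.0215  0.214 ]
 [ 0.5496 -0.0462  0.214 ]
 [ 0.5502 -0.0717  0.214 ]
 [ 0.5517 -0.1396  0.214 ]]
ends [0.54927315 0.12960161 0.214     ] [ 0.5517414  -0.14247077  0.214     ]
(array([ 8.8 , 10.16, 10.47]), np.float64(0.15071217579206575))
```

Call:
apply_moves --hand '[1,1,1,1,1,1,1,1,1,1]' --pt "0 0 0" --pt "1 2 0" --pt "2 3 0" --pt "3 3 0" --pt "3 2 0" --pt "0 0 0" --pt "0 0 0" --pt "0 0 0" --pt "0 0 0" --pt "0 0 0" --spin '[0,0,0,0,0,0,0,0,0,0]' --squeeze 15

```text
time: 23.8
tool_pos: [0.6518, 0.1006, 0.4003]
eef_rot: [-3.103, 0.014, 1.591]
wrist_force: [0.4, 0.8, 0.5]
finger_gap: 0.179
```

```bash
python3 - <<'E'
from h import *
s=robot.get_state()
print(s["tool_pos"],s["eef_rot"],s["time"],s["finger_gap"],s["wrist_force"])
print(go([.65,.1,.302],91.3))
E
```

```text
[0.65177513 0.10055326 0.40027585] [-3.10285355  0.01387989  1.59144632] 23.8 0.17912832955488764 [0.37995221 0.80382908 0.47438086]
(array([0.08, 0.2 , 9.83]), np.float64(-0.11684252149358088))
```

Call:
apply_moves --hand '[1,1,1,1,1]' --pt "0 0.2 2" --pt "0 0 3" --pt "0 0 3" --pt "0 0 1.5" --pt "0 0 0" --spin '[0,0,0,0,0]'

```text
time: 24.3
tool_pos: [0.6491, 0.0953, 0.3071]
eef_rot: [-3.111, 0.014, 1.586]
wrist_force: [0.1, -0.2, -0.4]
finger_gap: 0.01
```

```bash
python3 - <<'E'
from h import *
s=robot.get_state();i,im=snap("wrist","w12")
print(s["tool_pos"],s["eef_rot"],s["time"],s["finger_gap"],s["wrist_force"])
print(go([.62,.1,.302],91.3)); print([(d["xy"],d["p"],ray(i,d["xy"],.305)) for d in robot.find_in("wrist","keeper_tip")])
E
```

```text
[0.64907444 0.09530856 0.3070758 ] [-3.11102153  0.01418278  1.58634589] 24.3 0.01026520080721077 [ 0.05501245 -0.22336818 -0.42119866]
(array([ 0.53, -2.92,  0.72]), np.float64(-0.4130462844079261))
[([185.3, 216.4], 0.6, array([[0.60173723, 0.11962853, 0.305     ]]))]
```

Call:
apply_moves --hand '[1,1,1,1,1,1,1]' --pt "0.4 -1 0.1" --pt "0 -1 0.1" --pt "0 -1 0.1" --pt "0 -1 0" --pt "0 -1 0" --pt "0 -1 0" --pt "0 -1 0" --spin '[0,0,0,0,0,0,0]'

```text
time: 25.1
tool_pos: [0.5827, 0.0972, 0.3207]
eef_rot: [-3.139, 0.013, 1.584]
wrist_force: [1.2, -0.3, 0.3]
finger_gap: 0.005
```

```bash
python3 - <<'E'
from h import *
s=robot.get_state()
print(s["tool_pos"],s["eef_rot"],s["time"],s["wrist_force"])
E
```

```text
[0.58270236 0.09722084 0.32073134] [-3.13922947  0.01345209  1.58389445] 25.1 [ 1.19972314 -0.34564702  0.28241183]
```

Call:
apply_moves --hand '[1,1,1,1,1]' --pt "0 -0.8 0.8" --pt "0 -0.8 0.9" --pt "0 -0.8 1" --pt "0 -0.6 1" --pt "0 -0.4 1" --spin '[0,0,0,0,0]'

```text
time: 25.6
tool_pos: [0.5497, 0.0959, 0.2828]
eef_rot: [3.124, 0.013, 1.583]
wrist_force: [0.5, -0.1, 1.1]
finger_gap: 0.002
```

```bash
python3 - <<'E'
from h import *
s=robot.get_state()
print(s["tool_pos"],s["eef_rot"],s["time"],s["wrist_force"])
E
```

```text
[0.54967426 0.09587263 0.28282686] [3.12441703 0.01283458 1.58302639] 25.6 [ 0.48183887 -0.09422115  1.08215398]
```

Call:
apply_moves --hand '[1,1,1,1]' --pt "0 -0.3 0.8" --pt "0 -0.2 0.7" --pt "0 0 0.6" --pt "0 0 0.4" --spin '[0,0,0,0]'

```text
time: 26.0
tool_pos: [0.5451, 0.0954, 0.259]
eef_rot: [3.12, 0.013, 1.583]
wrist_force: [-0.1, 0.4, 1.6]
finger_gap: 0.004
```

```bash
python3 - <<'E'
from h import *
s=robot.get_state()
print(s["tool_pos"],s["eef_rot"],s["time"],s["wrist_force"])
E
```

```text
[0.54505723 0.09542984 0.25899949] [3.1201992  0.01262615 1.58283992] 26.0 [-0.11033024  0.43600554  1.56808077]
```

Call:
apply_moves --hand '[1,1,1]' --pt "0 0 0.3" --pt "0 0 0.3" --pt "0 0 0.2" --spin '[0,0,0]'

```text
time: 26.3
tool_pos: [0.5451, 0.0954, 0.2576]
eef_rot: [3.115, 0.013, 1.583]
wrist_force: [-5.9, -1.1, 10.6]
finger_gap: 0.002
```

```bash
python3 - <<'E'
from h import *
s=robot.get_state()
print(s["tool_pos"],s["eef_rot"],s["time"],s["wrist_force"])
E
```

```text
[0.5451357  0.09539424 0.25758637] [3.11524784 0.0126503  1.58301708] 26.3 [-5.91869549 -1.13863113 10.605684  ]
```

Call:
apply_moves --hand '[1,1,1,1,1,1]' --pt "0 0 -1.5" --pt "0 0 -3" --pt "0 0 -4" --pt "0 0 -4" --pt "0 0 -3" --pt "0 0 0" --spin '[0,0,0,0,0,0]'

```text
time: 26.9
tool_pos: [0.5415, 0.0972, 0.4178]
eef_rot: [3.116, 0.013, 1.583]
wrist_force: [0.6, -0.2, -0.0]
finger_gap: 0.002
```

```bash
python3 - <<'E'
from h import *
i,im=snap("wrist","w13"); j,sc=snap("scene","s3"); s=robot.get_state()
print(s["tool_pos"],s["eef_rot"],s["time"],s["wrist_force"])
out=np.zeros((600,800,3),np.uint8); b=cv2.resize(sc[165:315,225:355],(520,600),interpolation=cv2.INTER_CUBIC); out[:,280:]=b; out[:240,:280]=cv2.resize(im[100:300,160:393],(280,240)); cv2.imwrite("pics/v12.png",out)
E
```

```text
[0.54071313 0.09710261 0.41362716] [3.1225527  0.01310805 1.58277281] 27.0 [ 0.61432507 -0.11282288 -0.29651065]
```

View pics/v12.png

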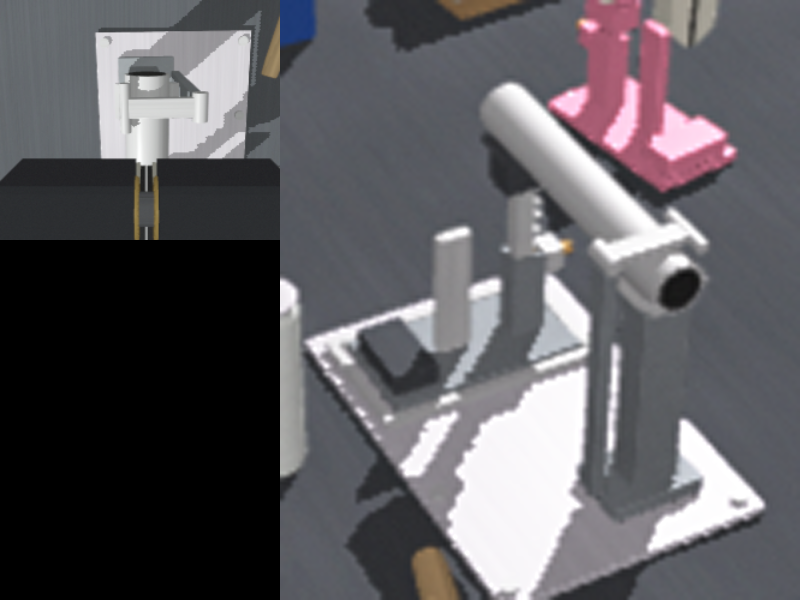

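View 12: the keeper lies level across the pipe, the pipe sits unchanged in both vees, and the arm is clear of everything. I'll hand it in.

```bash
python3 -c "
from bench import robot
print(robot.hand_in())"
```

```text
the job is handed in; nothing more can be done
None
```

The job is done and handed in at about 27 s of the 72 s allowed; the hand-in gave no verdict.

- **Stand:** I carried the grey stand by its fin into the locating frame. The close view put it about 2 mm from the station and within about 0.1° of the frame's direction.
- **Column:** I raised it by the head. The tool had gone up about 63 mm when I let go, which is past the fourth notch (56 mm) and short of the fifth (70 mm). The head's size and position in the pictures fit four clicks. I did not read the joint directly.
- **Pipe:** I laid it in both vees and let go. Its axis measured about 1–2 mm off the seat line sideways, with its centre within about 5 mm lengthwise. I did not measure its height or level from a picture. The scene picture after the keeper closed shows it unmoved.
- **Keeper:** I pushed it down to its hard stop. The fingertips stopped at 243.6 mm, where 243.5 mm is expected for fully closed, and the last picture shows it level.
- **Bystanders:** I never went near the spray can, hammer, wrench or the look-alikes, but I did not measure their positions at the end.

**Disagreements:** camera and arm readings differed by up to about 6 mm in x for the stand. Part of that came from a slow tilt drift of the tool, so I placed the stand relative to the frame within a single picture.

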